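# Raise a bauble into its crown-spray mask with the cam lever and hold it there

### The arm

A 6-joint arm with a two-finger parallel gripper is mounted at the origin on the work surface. World frame = base frame: x ahead of the robot, y to its left, z up, the work surface at z = 0. Lengths are in mm, angles in rad, forces in N, time in s.
With the tool pointing down it reaches from about 375 to 750 mm from the base axis. Payload 9 kg.
Tool frame: the origin (TCP) lies on the centre line of the jaws, within the pads' length; the fingertips stand 25 mm ahead of it and the grasp point (between the pads) lies 6 mm ahead of it; z points along the fingers, y is the line along which they close (so a half turn about z gives the same grasp; the last joint's range is limited). The gripper opens to 85 mm and grips with 20 to 120 N. Pads are 22 mm wide; open, the fingers measure 114 mm over their backs; the gripper's body (76 mm by 85 mm) begins 54 mm behind the grasp point. The pads swing forward as they close: fully open they stand 13 mm farther back than shut.
Start: joints at [0.928, 0.104, 0.097, 1.564, 0, 1.353], TCP at [247.29, 546.701, 256.331] pointing down, gripper open.
Joint ranges: [-2.99, 2.99], [-0.84, 1.86], [-1.1, 1.16], [-1.84, 2.11], [-1.51, 1.56], [-3.14, 3.14]. Speed limits (rad/s): [2.22, 2.22, 2.57, 3.14, 3.14, 3.14].

### API

Orientations are given as [roll, pitch, yaw] about the fixed x, y, z axes, in that order (R = Rz(yaw) Ry(pitch) Rx(roll)).
In Python, from workcell import manip, set_gripper, telemetry, cams, sign_off gives the robot as it stands. Calls block until the motion is done:
- manip.reach(position, orientation): joint-space move of the TCP to a pose.
- manip.move_straight(position, frame=None, rate=150, stop_force=None): straight line of the TCP; frame=None keeps the orientation; rate is the mean speed in mm/s. With stop_force (N) it stops when the force on the tool has changed by that much, and returns True; else False.
- manip.movej(angles): joint-space move.
- set_gripper(opening, grip_force=None): finger opening in mm; grip_force is the grip in N (None keeps the last); returns when the fingers have stopped.
- manip.wait(seconds).
- manip.solve_ik(position, orientation): joint angles nearest the present ones, or None.
- telemetry.state(): the state.
- cams.get_image(name): name is "scene" or "top"; returns the picture (480x640x3 uint8, red, green, blue); there is no depth.
- cams.camera_params(name): a dict with "K" (3x3 intrinsics, pixels), "pose" (4x4, takes a point from camera to world coordinates). Camera axes: x right, y down, z forward; pixel columns grow to the right and rows downward; lengths in mm; the calibration is good to about 2 mm. A picture is of the moment at which its call begins. camera_params takes no time and is no camera call.
A pose or a line that the arm cannot do raises manip.IKError and nothing moves.
- sign_off(): hands the job in; it is judged then, once.
The state is a dict: "time": time; "joints": joint angles; "dq": joint speeds; "joint_torque": joint torques, N m; "tool_pos": TCP position; "ee_rot": TCP orientation; "wrist_force": force on the tool from outside, world axes, zero at the start; "torque": the same for the moment, N m; "gripper_width": finger opening in mm; "finger_force": force on a finger pad.
Only numpy, scipy, OpenCV 4.12 (cv2) and the standard library are available. Lean on these libraries where they do the work, as an engineer would, in place of code of your own. Each camera call takes 0.05 s, during which the arm holds its last target. There are 200 camera calls.

### The job

Get the red bauble in the cam-lift station ready for its crown to be sprayed: first fold the open mask, which has a black bail handle, down over it until it is fully shut, lowering it under control rather than letting it drop. Then swing the red-gripped cam lever up to the cam's highest lift, where its arm stands straight up and the bauble is pressed into the mask, and finish while still holding it there with the fingers, for it is sprung and falls back when let go. Leave the bauble in its nest, and the jars, tin, brush and finished baubles on the bench as they are.

Things in the scene. Friction and masses are not known exactly. Their poses are not given: they have to be found in the camera images.
- station: Cam-lift spray-mask station, fixed to the bench: green base 205 x 150 x 12 mm (x -93 to 113, y -75 to 75 mm) with metal uprights up to z = 170 mm. Origin on the bench under the nest's centre. +x runs from its front (robot side) to the mask hinge at the back, +y to the left, z up. Place and yaw vary.
- mask_angle (a joint): Mask hinge, rad. 0 = shut, level over the nest; grows as it lifts up and back, stop at 1.72. Starts open at 1.45 to 1.7. The 0.5 kg mask (steel plate 90 x 104 x 6 mm with a brass cone) stands by friction near upright; below about 1.25 it falls shut if let go.
- mask_hinge (a point): Middle of the mask's hinge line, at x = 78, y = 0, z = 166 mm of the station frame. The line runs along the station's y.
- mask_handle (a point): Middle of the black bail handle on the mask's free edge: round bar 12 mm thick along the station's y, 68 mm clear between its side arms, 40 mm from bar centre to the mask plate. Its arc about mask_hinge in the station frame, j = joint mask_angle: x = 78 - 163 cos(j), z = 166 + 163 sin(j) mm.
- mask: The hinged mask: plate, brass cone (80 mm across below, 14 mm high, open at its top, 40 mm wide, for the bauble's gold cap) and bail handle. Origin: at mask_hinge; shut, its axes are the station's. The cone's axis lies 78 mm from the hinge line.
- lever_angle (a joint): Lever angle, rad. 0 = arm level, pointing to the station's -x (to the robot); grows as the grip swings up and towards +x; pi/2 = straight up, the cam's highest lift (12 mm); past it the lift falls; stop at 2.1. Starts at 0 to 0.35. Sprung: turning takes up to about 5 N at the grip, holding at the top 2 to 5 N; let go there, it drops back to about 0.3.
- lever_pivot (a point): Point on the cam shaft's axis level with the middle of the grip's length, at x = 0, y = -146, z = 45 mm of the station frame. The shaft runs along the station's y.
- cam_lever: The cam lever: red grip, steel arm, hub, shaft and cam. Origin: on the shaft axis at x = 0, y = 0, z = 45 mm of the station frame.
- lever_grip (a point): Red round grip of the cam lever, 18 mm thick (22 at its outer end), 78 mm long along the station's y. This point: mid-length on its centre line. It circles lever_pivot at 100 mm; station frame, j = joint lever_angle: x = -100 cos(j), y = -146, z = 45 + 100 sin(j) mm. A 16 mm steel arm joins its inner (+y) end, 41 mm from this point; the outer end is free.
- nest_rim (a point): Centre of the rim of the white nest cup (54 mm across) that carries the bauble, on the station's axis x = y = 0; 110 mm above the bench with the lever down, up to 12 mm higher with the lever up (the nest gives a few mm on a spring when the bauble meets the mask).
- bauble: Plain red glass bauble in the nest, 64 mm across, with a gold cap 16 mm wide on top, top of the cap 42 mm above its centre, 35 g. Origin: centre of the ball, about 23 mm above nest_rim.
- orange_jar: Loose orange paint jar with yellow cap, 64 mm across, 75 mm high, at the left of the station. Origin: centre of its underside. Leave it alone.
- blue_jar: Loose blue paint jar with white cap, 56 mm across, 70 mm high, behind the lever. Origin: centre of its underside. Leave it alone.
- green_tin: Loose tin with green label, 68 mm across, 90 mm high, on the right. Origin: centre of its underside. Leave it alone.
- brush: Loose paint brush, 190 mm long, 12 mm thick, lying on the bench at the left in front. Origin: under its middle. Leave it alone.
- done0: Finished red bauble with white crown, 64 mm across, in the white tray on the left. Origin: centre of the ball. Leave it alone.
- done1: Finished bauble like done0, in the same tray. Leave it alone.
Not all that is in view belongs to the job. Leave any purple or turquoise look-alike of the bauble alone.

How it is judged:
By the outcome, as a careful person would: the job done as asked, in the order asked, and still so for the second after the job is handed in, while the arm keeps its last pose, push and grip.
It also fails if it takes over 43 s, if anything falls off the work surface, if the arm or the gripper's body presses on something with over 40 N, if the wrist force passes 120 N, or if a joint passes its speed limit or range.

## Working session

There is one attempt and no reset: what is moved stays moved. The work goes in short steps, each a Python script; the robot and the scene stay as the last script left them, time stands still between calls to the robot, and variables do not carry over. Pictures are saved under pics/ and viewed, at most 10 in all, crops included, and the job is handed in when it is done.

```bash
mkdir -p pics; ls; python3 - <<'E'
from workcell import *
import cv2,numpy as np
for n in("scene","top"):
    cv2.imwrite(f"pics/{n}0.png",cams.get_image(n)[:,:,::-1]); p=cams.camera_params(n); print(n,p["K"],np.round(p["pose"],3))
s=telemetry.state();print(s["time"],s["ee_rot"],s["tool_pos"])
E
```

```text
pics
scene [[485.57491179   0.         319.87222244]
 [  0.         485.57491179 238.99123911]
 [  0.           0.           1.        ]] [[ 1.760000e-01  7.940000e-01 -5.810000e-01  1.342568e+03]
 [ 9.840000e-01 -1.360000e-01  1.130000e-01 -1.127870e+02]
 [ 1.000000e-02 -5.920000e-01 -8.060000e-01  1.210997e+03]
 [ 0.000000e+00  0.000000e+00  0.000000e+00  1.000000e+00]]
top [[506.71096719   0.         325.42237058]
 [  0.         506.71096719 244.4360776 ]
 [  0.           0.           1.        ]] [[ 1.100000e-02 -9.800000e-01  1.980000e-01  3.137820e+02]
 [-1.000000e+00 -1.000000e-02  4.000000e-03  4.423100e+01]
 [-2.000000e-03 -1.980000e-01 -9.800000e-01  1.296662e+03]
 [ 0.000000e+00  0.000000e+00  0.000000e+00  1.000000e+00]]
0.1 [-3.14042511e+00 -2.92095581e-04  2.71678259e+00] [247.10219618 546.46775824 255.59863794]
```

View pics/scene0.png

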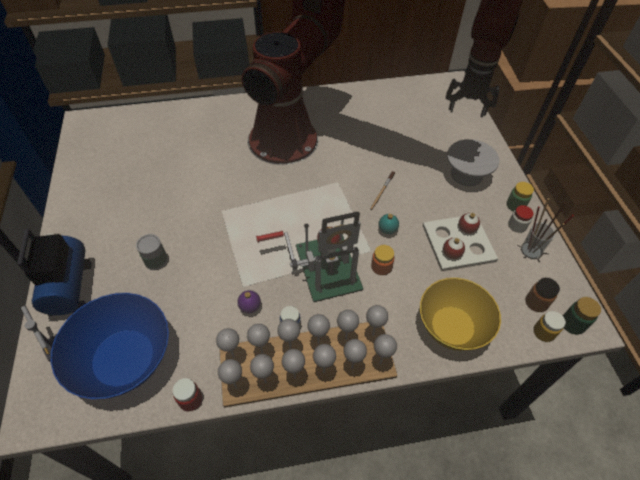

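View pics/top0.png

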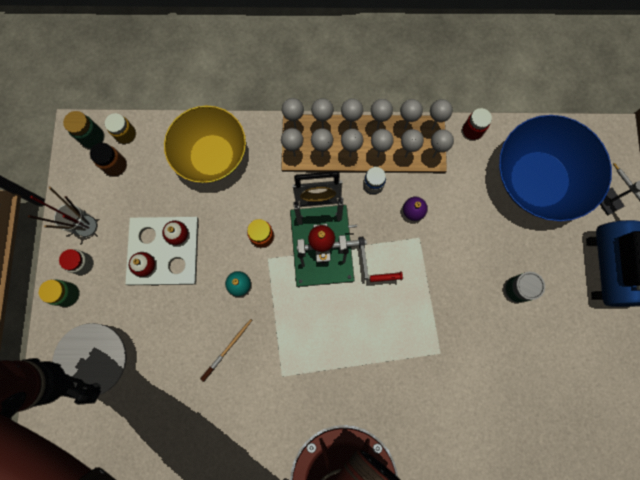

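Both views show the station (top ~(322,240), scene ~(330,250)). There are three candidates for the bauble: red in the nest at top (321,238), turquoise at (238,284) and purple at (415,208). The red one on the green station is the one meant. The red-gripped lever is at (385,277). I'll confirm in enlarged crops.

```bash
python3 - <<'E'
import cv2
a=cv2.imread("pics/top0.png")[165:295,275:415]; b=cv2.imread("pics/scene0.png")[200:305,245:385]
for n,i,f in(("topc",a,4.5),("scenec",b,5.5)):
    i=cv2.convertScaleAbs(i,alpha=1.6,beta=15)
    cv2.imwrite(f"pics/{n}.png",cv2.resize(i,None,fx=f,fy=f,interpolation=cv2.INTER_CUBIC))
E
```

```text
(no output)
```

View pics/topc.png

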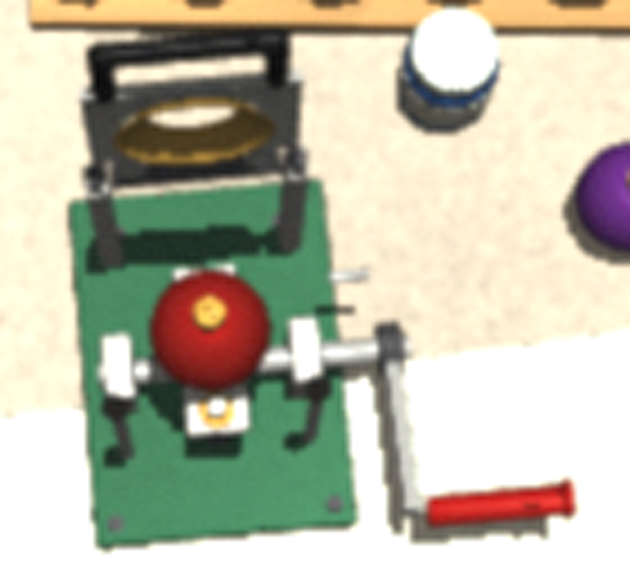

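View pics/scenec.png

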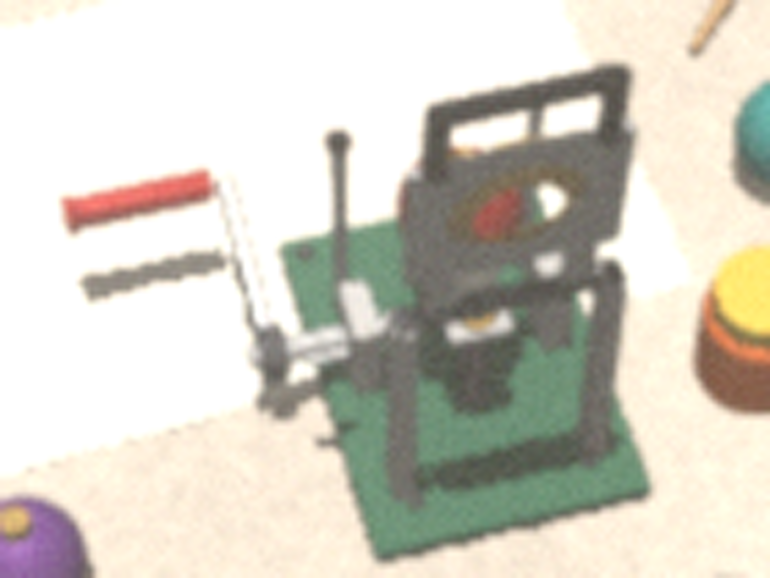

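The crops confirm the red bauble with a gold cap in the nest (topc (210,330)), not the purple one at the right. The bail bar runs topc (95,55)-(285,43) and scenec (432,112)-(622,75). The grip runs topc (428,512)-(570,497) and scenec (207,182)-(72,213). Next I triangulate these and fit the station pose.

```bash
cat > h.py <<'E'
import numpy as np,cv2
from scipy.optimize import least_squares
from workcell import *
def P(n):
    p=cams.camera_params(n); return p["K"]@np.linalg.inv(p["pose"])[:3]
def proj(M,X): q=M@np.append(X,1); return q[:2]/q[2]
T=lambda u,v:((np.array([u,v])+.5)/4.5-.5)+[275,165]
S=lambda u,v:((np.array([u,v])+.5)/5.5-.5)+[245,200]
def tri(a,b):
    X=cv2.triangulatePoints(P("top"),P("scene"),np.float64(a).reshape(2,1),np.float64(b).reshape(2,1)).ravel(); return X[:3]/X[3]
E
python3 - <<'E'
from h import *
print("handleL",tri(T(95,55),S(622,75)),"R",tri(T(285,43),S(432,112)))
print("grip in",tri(T(428,512),S(207,182)),"out",tri(T(570,497),S(72,213)))
PT,PS=P("top"),P("scene")
def pts(p):
    x,y,w,m,l=p; c,s=np.cos(w),np.sin(w); W=lambda a:np.array([x+c*a[0]-s*a[1],y+s*a[0]+c*a[1],a[2]])
    h=lambda yy:W([78-163*np.cos(m),yy,166+163*np.sin(m)]); g=lambda yy:W([-100*np.cos(l),yy,45+100*np.sin(l)])
    return [(PT,h(0),T(190,49)),(PS,h(0),S(527,93)),(PT,g(-109),T(428,512)),(PT,g(-183),T(570,497)),(PS,g(-109),S(207,182)),(PS,g(-183),S(72,213)),
     (PT,W([113,75,12]),T(70,203)),(PT,W([113,-75,12]),T(320,180)),(PT,W([-93,-75,12]),T(355,522)),(PT,W([-93,75,12]),T(98,547)),
     (PS,W([113,-75,12]),S(382,552)),(PS,W([113,75,12]),S(648,488)),(PS,W([-93,-75,12]),S(283,245)),(PT,W([0,0,133]),T(210,330))]
f=lambda p:np.concatenate([proj(M,X)-u for M,X,u in pts(p)])
r=least_squares(f,[560,40,0,1.5,.2],loss="soft_l1"); print(r.x,np.round(f(r.x).reshape(-1,2),1).tolist())
x,y,w,m,l=r.x
for M,X,u in pts(r.x)[:3]: print(X)
E
```

```text
handleL [646.86995753 110.16061415 328.16447328] R [653.25183458  26.00114551 328.53313895]
grip in [478.01190419 -59.12476311  69.6683691 ] out [ 487.02188356 -134.16125259   71.17218717]
[5.63543491e+02 5.90518182e+01 1.04850236e-01 1.62505639e+00
 2.55855853e-01] [[-0.7, -0.1], [-0.5, -0.1], [-0.1, -0.4], [-1.5, 0.1], [-0.3, 0.1], [-0.5, -0.1], [-1.0, -1.2], [0.3, -1.3], [0.8, 0.2], [-0.7, 0.2], [-1.7, 0.2], [0.5, -0.8], [-2.0, -1.3], [-0.1, 0.1]]
[649.90663728  68.14034411 328.76011029]
[649.90663728  68.14034411 328.76011029]
[478.7378297  -59.47471028  70.30734938]
```

The fit is consistent: pixel residuals are ≤2 px and the triangulated z is 328 for the bar and 70 for the grip. The station is at (563.5, 59), yaw 0.105, mask 1.625, lever 0.256. I'll check IK along the paths before moving.

```bash
cat >> h.py <<'E'
x0,y0,w0=563.5,59.05,0.105
def W(a): c,s=np.cos(w0),np.sin(w0); return np.array([x0+c*a[0]-s*a[1],y0+s*a[0]+c*a[1],a[2]])
H=lambda m,dz=0:W([78-163*np.cos(m),0,166+163*np.sin(m)+6+dz])
G=lambda l,dz=0:W([-100*np.cos(l),-146,45+100*np.sin(l)+6+dz])
E
python3 - <<'E'
from h import *
for yaw in (w0+np.pi/2,w0-np.pi/2):
    o=[np.pi,0,yaw]
    for n,p in [("via",[450,150,430])]+[(f"H{d}",H(1.625,d)) for d in(90,60,0)]+[("H.8",H(.8)),("H0",H(0)),("H0up",H(0,80)),("G0up",G(.256,80)),("G0",G(.256)),("G1",G(.9)),("Gtop",G(1.571))]:
        q=manip.solve_ik(list(p),o); print(n,np.round(p),None if q is None else np.round(q,2))
E
```

```text
via [450 150 430] [ 0.05 -0.15  0.17  1.89  0.    1.51]
H90 [650.  68. 425.] [-0.1   0.44  0.81  1.94  0.    1.37]
H60 [650.  68. 395.] [-0.1   0.39  0.68  1.86  0.    1.37]
H0 [650.  68. 335.] [-0.1   0.32  0.48  1.74  0.    1.37]
H.8 [528.  55. 289.] [-0.14 -0.1  -0.04  1.62  0.    1.32]
H0 [479.  50. 172.] [-0.17 -0.26 -0.4   1.43  0.    1.3 ]
H0up [479.  50. 252.] [-0.17 -0.26 -0.26  1.57  0.    1.3 ]
G0up [483. -96. 156.] [-0.46 -0.23 -0.4   1.39  0.    1.  ]
G0 [483. -96.  76.] [-0.46 -0.18 -0.51  1.24  0.    1.  ]
G1 [517. -93. 129.] [-0.43 -0.11 -0.35  1.33  0.    1.04]
Gtop [579. -86. 151.] [-0.37  0.07 -0.13  1.37  0.    1.09]
via [450 150 430] [ 0.05 -0.15  0.17  1.89  0.   -1.63]
H90 [650.  68. 425.] [-0.1   0.44  0.81  1.94  0.   -1.77]
H60 [650.  68. 395.] [-0.1   0.39  0.68  1.86  0.   -1.77]
H0 [650.  68. 335.] [-0.1   0.32  0.48  1.74  0.   -1.77]
H.8 [528.  55. 289.] [-0.14 -0.1  -0.04  1.62  0.   -1.82]
H0 [479.  50. 172.] [-0.17 -0.26 -0.4   1.43  0.   -1.84]
H0up [479.  50. 252.] [-0.17 -0.26 -0.26  1.57  0.   -1.84]
G0up [483. -96. 156.] [-0.46 -0.23 -0.4   1.39  0.   -2.14]
G0 [483. -96.  76.] [-0.46 -0.18 -0.51  1.24  0.   -2.14]
G1 [517. -93. 129.] [-0.43 -0.11 -0.35  1.33  0.   -2.1 ]
Gtop [579. -86. 151.] [-0.37  0.07 -0.13  1.37  0.   -2.05]
```

```bash
python3 - <<'E'
from h import *
o=[np.pi,0,w0+np.pi/2]
manip.reach([450,150,430],o)
set_gripper(50,25)
manip.reach(list(H(1.625,60)),o)
hit=manip.move_straight(list(H(1.625)),rate=80,stop_force=12)
s=telemetry.state();print(hit,s["time"],s["tool_pos"],s["wrist_force"])
cv2.imwrite("pics/scene1.png",cv2.resize(cams.get_image("scene")[160:300,240:410,::-1],None,fx=4,fy=4,interpolation=cv2.INTER_CUBIC))
E
```

```text
False 4.0667 [649.88127053  68.27095983 335.67019312] [ 0.32837247 -0.09332943  0.32998912]
```

View pics/scene1.png

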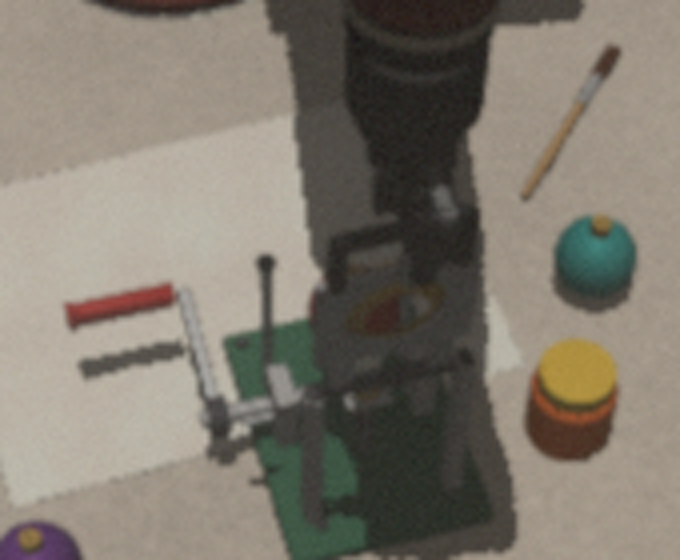

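The fingers straddle the bail bar (rear finger at ~(430,255), bar (335,250)-(470,225)), clear of the side arms. I'll close and lower along the arc.

```bash
python3 - <<'E'
from h import *
set_gripper(0,25); s=telemetry.state();print(s["time"],s["gripper_width"],s["finger_force"],s["wrist_force"])
if 8<s["gripper_width"]<17:
    for m in np.linspace(1.625,0.05,16)[1:]:
        if manip.move_straight(list(H(m)),rate=80,stop_force=30): print("stop",m);break
        s=telemetry.state(); print(round(m,2),np.round(s["wrist_force"],1),round(s["gripper_width"],1))
    else:
        print("end",manip.move_straight(list(H(0,-4)),rate=30,stop_force=10))
        manip.wait(.2)
    s=telemetry.state();print(s["time"],s["tool_pos"],s["wrist_force"],s["gripper_width"],H(0))
E
```

```text
4.5417 11.071894540231169 24.412078857421875 [0.65910425 0.42686962 2.04936054]
1.52 [ 0.2 -0.4  4.2] 10.9
1.42 [-0.9 -0.1  4. ] 11.4
1.31 [-1.   0.4  3.9] 10.7
1.2 [-2.2  0.2  1.5] 10.9
1.1 [-1.5  0.7  0.3] 10.7
1.0 [-2.   1.4  0.1] 10.9
0.89 [-2.1  1.3 -0.3] 10.6
0.78 [-1.   2.5 -3. ] 11.0
0.68 [ 0.4  2.7 -2.7] 10.5
0.57 [ 1.1  1.8 -3.8] 11.2
0.47 [ 1.1  1.4 -3.6] 11.1
0.36 [ 1.6  0.3 -4.6] 11.3
0.26 [ 4.1  0.5 -4.1] 10.9
0.16 [ 4.7 -0.3 -4.2] 11.2
0.05 [ 7.   0.6 -3.5] 11.3
end True
10.55 [479.61497636  50.10707616 173.76661967] [-0.91859334 -1.74659057  2.52918924] 11.215336391029206 [478.96813217  50.14139065 172.        ]
```

```bash
python3 - <<'E'
from h import *
print(manip.move_straight(list(H(0,-6)),rate=30,stop_force=14)); s=telemetry.state();print(s["tool_pos"],s["wrist_force"])
set_gripper(40); manip.move_straight(list(H(0,70)),rate=150)
s=telemetry.state();print(s["time"],s["tool_pos"],s["wrist_force"])
manip.reach(list(G(.256,90)),[np.pi,0,w0+np.pi/2])
for n,(a,b,c,d) in {"scene":(190,310,240,390),"top":(165,295,275,415)}.items():
    cv2.imwrite(f"pics/{n}2.png",cv2.convertScaleAbs(cv2.resize(cams.get_image(n)[a:b,c:d,::-1],None,fx=4.5,fy=4.5,interpolation=cv2.INTER_CUBIC),alpha=1.6,beta=15))
print(telemetry.state()["time"])
E
```

```text
True
[479.64285811  50.05376851 173.42705692] [-1.62508394 -0.1151086   5.12911402]
11.7583 [478.88004637  50.13462809 241.3193658 ] [-0.91460535  0.55064632 -0.07200984]
12.5583
```

View pics/scene2.png

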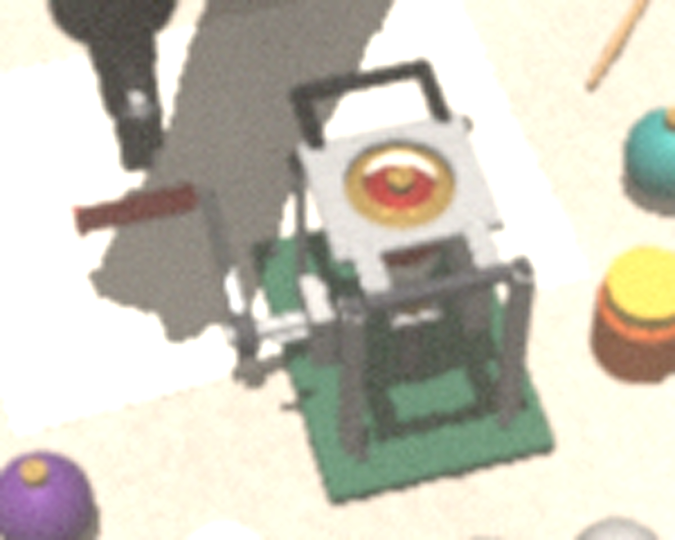

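View pics/top2.png

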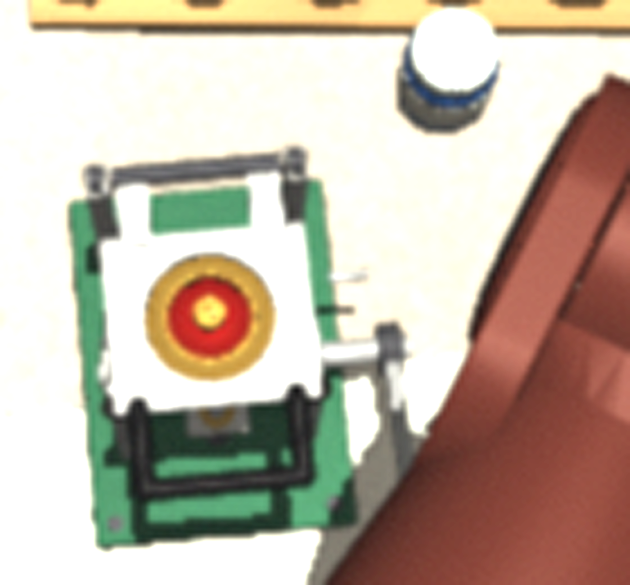

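The mask lies level over the bauble, with its cap centred in the cone (top2 (210,312)). The bar midpoint is at top2 (227,485) and scene2 (362,80). I'll check its height, then grasp the grip and swing it up.

```bash
python3 - <<'E'
from h import *
S2=((np.array([362,80])+.5)/4.5-.5)+[240,190]
b=tri(T(227,485),S2);print("bar",b,"expect",H(0,-6))
assert abs(b[2]-166)<8
hit=manip.move_straight(list(G(.256)),rate=100,stop_force=12); print("down",hit)
set_gripper(0,40); s=telemetry.state();print(s["time"],s["gripper_width"],s["finger_force"],s["wrist_force"],s["tool_pos"])
if 14<s["gripper_width"]<23:
    for l in np.linspace(.256,np.pi/2,14)[1:]:
        if manip.move_straight(list(G(l)),rate=80,stop_force=40): print("stop",l);break
        s=telemetry.state(); print(round(l,2),np.round(s["wrist_force"],1),round(s["gripper_width"],1))
    manip.wait(.3)
    s=telemetry.state();print(s["time"],s["tool_pos"],G(np.pi/2),s["wrist_force"],s["gripper_width"])
    ims=[cv2.convertScaleAbs(cv2.resize(cams.get_image(n)[a:b,c:d,::-1],(400,360),interpolation=cv2.INTER_CUBIC),alpha=1.6,beta=15) for n,(a,b,c,d) in {"scene":(190,310,250,383),"top":(165,291,275,415)}.items()]
    cv2.imwrite("pics/both3.png",np.hstack(ims))
E
```

```text
bar [478.33773305  51.07840515 163.40911503] expect [478.96813217  50.14139065 166.        ]
down False
13.9333 16.30402242808109 38.96992385387421 [-0.85688843 -1.85861526  1.20676317] [482.81380601 -96.51972485  76.74130918]
0.36 [-2.5 -4.3  1.3] 17.2
0.46 [-5.1 -4.4  0.1] 16.3
0.56 [-8.5 -5.4  2.3] 16.5
0.66 [-14.1  -5.8   7.3] 16.8
0.76 [-21.   -5.5  14. ] 16.8
0.86 [-27.6  -6.2  22.7] 16.5
0.96 [-33.1  -4.8  32. ] 16.3
1.07 [-22.6  -2.9  29.1] 16.7
1.17 [-13.7  -2.   22.7] 16.6
1.27 [-11.7  -2.9  17.5] 16.9
1.37 [-9.6 -1.8 14.2] 16.2
1.47 [-5.2 -2.9  8.2] 16.8
1.57 [-3.3 -2.6  6. ] 16.5
17.8083 [578.99018221 -86.48748547 151.78104836] [578.80184665 -86.14591416 151.        ] [-2.89372451 -3.13293401  6.03952121] 16.605329761195357
```

View pics/both3.png

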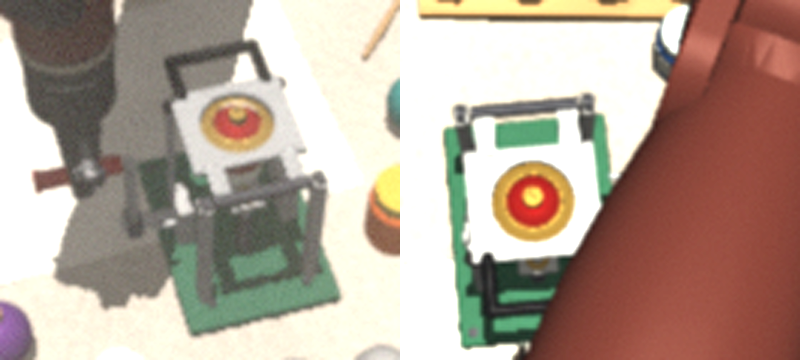

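The lever stands up with the grip held: the grip spans (35,180)-(120,163) in the left half, and the arm rises from the hub at (135,230). I'll check the angle from the shaft axis seen in the first top crop and from the grip's pixels.

```bash
python3 - <<'E'
from h import *
def ray(n,uv,z):
    p=cams.camera_params(n); d=p["pose"][:3,:3]@np.linalg.inv(p["K"])@np.append(uv,1); c=p["pose"][:3,3]; X=c+d*(z-c[2])/d[2]
    c,s=np.cos(w0),np.sin(w0); v=X[:2]-[x0,y0]; return np.round([c*v[0]+s*v[1],-s*v[0]+c*v[1]],1)
for u in((145,370),(275,360),(350,351),(375,349)): print("shaft",ray("top",T(*u),45))
PS=P("scene")
S3=lambda u,v:(np.array([u,v])+.5)*[133/400,1/3]-.5+[250,190]
for u in((37,180),(120,163)): print("grip z145",ray("scene",S3(*u),145))
for l in(1.45,1.57,1.69):
    g=lambda yy:W([-100*np.cos(l),yy,45+100*np.sin(l)])
    print(l,[np.round((proj(PS,g(y))+.5-[250,190])*[400/133,3],0) for y in(-185,-107)])
s=telemetry.state();print(s["time"],s["wrist_force"])
E
```

```text
shaft [-0.1 37.1]
shaft [ -1.3 -35.8]
shaft [ -0.1 -78.2]
shaft [ -0.3 -92.2]
grip z145 [-1.00e-01 -1.83e+02]
grip z145 [   1.8 -107.4]
1.45 [array([ 33., 171.]), array([117., 152.])]
1.57 [array([ 35., 181.]), array([120., 162.])]
1.69 [array([ 38., 192.]), array([124., 173.])]
17.9083 [-3.16195115 -2.39001002  6.2610722 ]
```

The shaft axis is at station x ≈ -0.4 and the grip at ≈ +0.8, so the lever is within about 0.02 rad of vertical. It is still gripped, with the mask shut.

```bash
python3 -c "
from workcell import *
print(sign_off())"
```

```text
the job is handed in; nothing more can be done
None
```

The job is handed in at about 18 s: I lowered the mask in the grip until it was fully shut, then swung the lever to within about 0.02 rad of straight up, and the fingers still hold it there; the bauble stayed in its nest and I moved nothing else.

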